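# Sweep the wardrobe lights off

### The arm

A 7-joint arm with a two-finger parallel gripper is mounted at the origin on the work surface. World frame = base frame: x ahead of the robot, y to its left, z up, the work surface at z = 0. Lengths are in mm, angles in rad, forces in N, time in s.
With the tool pointing down it reaches from about 350 to 900 mm from the base axis. Payload 19.9 kg.
Tool frame: the origin (TCP) lies between the finger pads; the fingertips stand 11 mm ahead of it and the grasp point (between the pads) lies 8 mm behind it; y points along the fingers, x is the direction in which the jaws open and shut, and the axes are right-handed (so a half turn about y gives the same grasp; the last joint's range is limited). The gripper opens to 94 mm and grips with 3 to 60 N. Pads are 16 mm wide; open, the fingers measure 119 mm over their backs; the gripper's body (75 mm by 177 mm) begins 78 mm behind the grasp point.
Start: joints at [-1.194, 0.417, -0.01, 1.614, 0.005, 1.111, -0.053], TCP at [253.582, 571.221, 194.125] pointing down, gripper open.
Joint ranges: [-2.81, 2.81], [-0.39, 2.02], [-1.27, 1.25], [0.06, 2.57], [-1.19, 4.33], [0.19, 2], [-2.82, 2.82]. Speed limits (rad/s): [1.89, 1.89, 2.39, 2.39, 3.01, 3.01, 3.01].

### API

Orientations are given as a unit quaternion [w, x, y, z].
In Python, from station import manip gives the robot as it stands. The module is installed in compiled form; this text tells all that it offers. Calls block until the motion is done:
- manip.move_pose(position, orientation): joint-space move of the TCP to a pose.
- manip.move_straight(position, rot=None, velocity=150): straight line of the TCP; rot=None keeps the orientation; velocity is the mean speed in mm/s.
- manip.move_j(angles): joint-space move.
- manip.open_gripper() and manip.grab(f_grip=None): open the fingers fully, or close them until they stop; f_grip is the grip in N (None keeps the last).
- manip.dwell(seconds).
- manip.ik(position, orientation): joint angles nearest the present ones, or None.
- manip.state(): the state.
- manip.read_camera(name): name is "scene" or "top" or "wrist"; returns (picture, depth): 384x512x3 uint8, blue, green, red; 384x512 float32, mm along the optical axis (not along the pixel's ray), 0 where there is no reading.
- manip.camera_model(name): a dict with "camera_matrix" (3x3 intrinsics, pixels), "extrinsics" (4x4, takes a point from camera to world coordinates). Camera axes: x right, y up, looking along -z (the intrinsics and any distortion apply to the point x, -y, -z); pixel columns grow to the right and rows downward; lengths in mm; the calibration is good to about 2 mm. A picture is of the moment at which its call begins: read the wrist's pose just before it. camera_model takes no time and is no camera call; for the wrist camera it gives the pose at the moment of the call.
A pose or a line that the arm cannot do raises manip.IKError and nothing moves.
- manip.close_job(): hands the job in, once; it reports no verdict.
The state is a dict: "t": time; "joints": joint angles; "qvel": joint speeds; "effort": joint torques, N m; "position": TCP position; "orientation": TCP orientation; "force": force on the tool from outside, world axes, zero at the start; "ft_torque": the same for the moment, N m; "opening": finger opening in mm.
Only numpy, scipy, OpenCV 4.12 (cv2) and the standard library are available. Lean on these libraries where they do the work, as an engineer would, in place of code of your own. Each camera call takes 0.05 s, during which the arm holds its last target.

### The job

Switch off the wardrobe lights: with one finger drag along the grey switch bank, without lifting away part-way, flip its three orange paddles over one after another, from the end they lean towards to the end with the black cap, so that each ends lying well past upright. Do not touch the white bank with the blue paddles, which keeps the phone chargers on, and finish clear of everything.

Things in the scene. Friction and masses are not known exactly. Their poses are not given: they have to be found in the camera images.
- toggle_1: First orange paddle (farthest from the black end cap) of the grey bank: flat bar 20 mm wide, 7 thick, 44 long. Origin: its hinge at its foot, 54 mm above the work surface. On: its z axis is vertical and its y level along the row, towards toggle_3; the bar itself leans 0.4 rad back, away from toggle_3, tip 95 mm above the surface. Tilt of z = angle turned, 0 to 1.6 rad (off, 69 deg past upright).
- toggle_2: Middle orange paddle, same shape and axes, hinge 45 mm from each neighbour's. All three start within 0.12 rad of on. Pushed along the row from toggle_1 towards toggle_3 a paddle swings up over the upright and down to off; even friction, about 1 N at the tip, no spring, stays where left. A fingertip some 20 to 35 mm above hinge height pushes it over and passes on.
- toggle_3: Last orange paddle (its hinge 50 mm from the bank's black-capped end), same shape and axes. The bank's grey base, 60 mm wide, 170 long, its top 50 mm above the work surface, is fixed on a 20 mm high ledge. A loose vase (90 mm tall), polish tin and watch case stand along the ledge's far rail, beyond both banks.
- charger_bank: The other switch bank, not to be touched: white base 60 mm (its x) by 170 mm (its y) by 30 mm high with three blue paddles of the same shape, tips 75 mm above its underside. Origin at the centre of its underside, z up, y along its row. Fixed to the same ledge, to the left or right of the grey bank, at least 250 mm away between centres.

How it is judged:
By the outcome, as a careful person would: the job done as asked, in the order asked, and still so for the second after the job is handed in, with the robot touching nothing.
It also fails if it takes over 29 s, if anything falls off the work surface, if the arm or the gripper's body presses on something with over 40 N, if the wrist force passes 120 N, or if a joint passes its speed limit or range.

## Working session

There is one attempt and no reset: what is moved stays moved. The work goes in short steps, each a Python script; the robot and the scene stay as the last script left them, time stands still between calls to the robot, and variables do not carry over. Pictures are saved under pics/ and viewed, and the job is handed in when it is done.

```bash
mkdir -p pics; python3 - <<'E'
from station import manip
import cv2,numpy as np
s=manip.state();print(s['t'],s['position'],s['orientation'],s['opening'])
for n in("scene","top"):
    im,d=manip.read_camera(n);cv2.imwrite(f'pics/{n}0.png',im);np.savez(f'{n}0.npz',im=im,d=d,**manip.camera_model(n))
    m=manip.camera_model(n);print(n,m.keys(),m['camera_matrix'],m['extrinsics'])
E
```

```text
0.0 [253.43886988 570.88873399 193.51887426] [-0.59256592  0.59308464  0.38507765 -0.38578678] 94.150405339457
scene dict_keys(['camera_matrix', 'extrinsics']) [[494.43918368   0.         264.50028263]
 [  0.         494.43918368 204.97992199]
 [  0.           0.           1.        ]] [[ 8.86580860e-01 -3.75277544e-01  2.70446193e-01  7.70864244e+02]
 [ 4.62405777e-01  7.03256194e-01 -5.40010761e-01 -4.66994802e+02]
 [ 1.24609517e-02  6.03819088e-01  7.97023986e-01  7.43511594e+02]
 [ 0.00000000e+00  0.00000000e+00  0.00000000e+00  1.00000000e+00]]
top dict_keys(['camera_matrix', 'extrinsics']) [[444.63947209   0.         251.24318813]
 [  0.         444.63947209 188.70986136]
 [  0.           0.           1.        ]] [[ 7.03792940e-02  9.77505701e-01 -1.98819918e-01  4.14398424e+02]
 [-9.97506917e-01  6.99987994e-02 -8.95084923e-03 -1.56116965e+01]
 [ 5.16764943e-03  1.98954198e-01  9.79995164e-01  7.62019018e+02]
 [ 0.00000000e+00  0.00000000e+00  0.00000000e+00  1.00000000e+00]]
```

View pics/scene0.png

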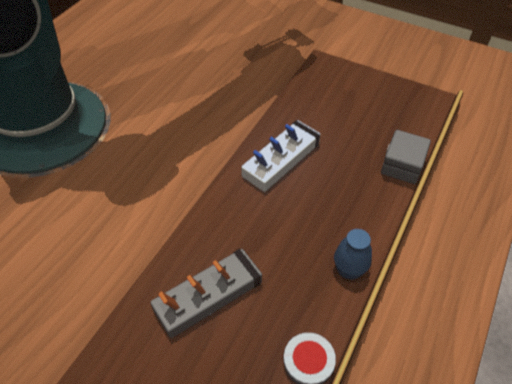

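View pics/top0.png

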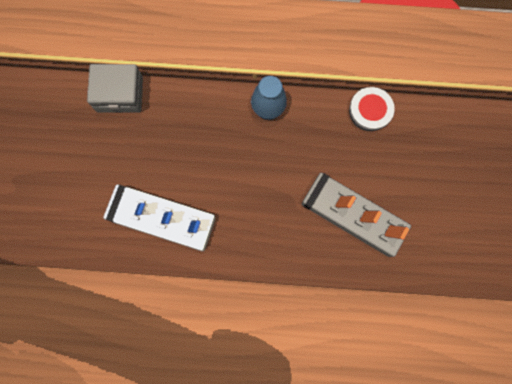

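The grey bank is at the right in the top view, around (357,215). Its black cap is at the upper left, near (316,191), and the orange paddles run from (345,203) to (397,233), leaning to the lower right. The white bank is at the left, around (160,218). Next I'll measure both.

```bash
cat > h.py <<'E'
import numpy as np,cv2
def ray(m,px):
    K=m['camera_matrix'];T=m['extrinsics'];px=np.atleast_2d(px).astype(float)
    c=np.c_[(px[:,0]-K[0,2])/K[0,0],-(px[:,1]-K[1,2])/K[1,1],-np.ones(len(px))]
    return T[:3,3],c@T[:3,:3].T
def onplane(m,px,z):
    o,d=ray(m,px);return o+d*((z-o[2])/d[:,2])[:,None]
def pts(m,mask,d):
    v,u=np.nonzero(mask&(d>0));o,r=ray(m,np.c_[u,v]);return o+r*d[v,u][:,None]
def orange(im):
    h=cv2.cvtColor(im,cv2.COLOR_BGR2HSV);return (h[...,0]>4)&(h[...,0]<20)&(h[...,1]>170)&(h[...,2]>120)
E
python3 - <<'E'
from h import *
for n,roi in(("top",(300,420,170,260)),("scene",(145,270,240,340))):
    z=np.load(f'{n}0.npz');im,d=z['im'],z['d'];h=cv2.cvtColor(im,cv2.COLOR_BGR2HSV)
    R=np.zeros(d.shape,bool);R[roi[2]:roi[3],roi[0]:roi[1]]=1
    o=orange(im)&R
    nc,lab,st,ce=cv2.connectedComponentsWithStats(o.astype(np.uint8))
    print(n)
    for i in range(1,nc):
        if st[i,4]>20:
            P=pts(z,lab==i,d);print(' orange',st[i],ce[i].round(1),'med',np.median(P,0).round(1),'zrange',np.percentile(P[:,2],[2,50,98]).round(1),'top pts',P[P[:,2]>np.percentile(P[:,2],85)].mean(0).round(1))
    # base incl. cap: depth height 40-56 in ROI
    v,u=np.nonzero(R);
    oo,r=ray(z,np.c_[u,v]);P=oo+r*d[v,u][:,None]
    s=(P[:,2]>43)&(P[:,2]<57);Q=P[s];
    print(' base z',np.percentile(Q[:,2],[5,50,95]).round(1),len(Q))
    rect=cv2.minAreaRect(Q[:,:2].astype(np.float32));print(' base rect',rect);print(cv2.boxPoints(rect).round(1))
    dark=h[v,u,2]<50
    print(' cap',Q[dark[s]].mean(0),dark[s].sum())
    if n=='top':
        R2=np.zeros(d.shape,bool);R2[175:260,95:225]=1
        v,u=np.nonzero(R2);oo,r=ray(z,np.c_[u,v]);P=oo+r*d[v,u][:,None]
        Q=P[(P[:,2]>43)&(P[:,2]<57)];print('white',cv2.minAreaRect(Q[:,:2].astype(np.float32)),Q[:,2].mean())
        for nm,(a,b,c,e) in dict(vase=(240,300,65,125),tin=(340,400,80,135),case=(80,145,55,115)).items():
            P=pts(z,np.pad(np.ones((e-c,b-a),bool),((c,384-e),(a,512-b))),d);Q=P[P[:,2]>30];print(nm,Q.min(0).round(),Q.max(0).round())
    big=cv2.resize(im[roi[2]:roi[3],roi[0]:roi[1]],None,fx=5,fy=5,interpolation=2);cv2.imwrite(f'pics/{n}_crop.png',big)
E
```

```text
top
 orange [337 197  17  10 115] [344.  201.6] med [ 542.5 -155.    79.9] zrange [60.8 79.9 95.6] top pts [ 540.2 -159.9   94.7]
 orange [361 211  18  11 124] [369.2 216.2] med [ 522.6 -194.8   80.4] zrange [59.9 80.4 96.6] top pts [ 519.3 -199.    95.2]
 orange [386 226  21  12 159] [395.5 231.7] med [ 501.6 -235.6   78.8] zrange [58.8 78.8 95.7] top pts [ 498.1 -241.3   94.7]
 base z [47.2 49.6 52. ] 3076
 base rect ((531.3076782226562, -182.70333862304688), (169.9689178466797, 61.367374420166016), 62.82472229003906)
[[ 465.2 -244.3]
 [ 519.8 -272.3]
 [ 597.4 -121.1]
 [ 542.8  -93.1]]
 cap [ 555.68235589 -112.05238573   48.24513116] 12
white ((503.2415771484375, 136.95028686523438), (170.07872009277344, 60.883121490478516), 76.17556762695312) 49.449735977012395
vase [683. -79.  30.] [770.  26. 113.]
tin [ 681. -254.   30.] [ 771. -152.   55.]
case [681. 191.  30.] [771. 310.  74.]
scene
 orange [213 260   9  11  32] [217.2 265.5] med [ 541.3 -163.7   97.1] zrange [94.7 97.1 98.7] top pts [ 541.1 -163.6   98.6]
 orange [187 275  10  11  37] [191.5 280.1] med [ 521.6 -202.1   97.2] zrange [95.  97.2 99.6] top pts [ 522.1 -202.8   98.9]
 orange [158 292  10  11  48] [163.  296.9] med [ 499.9 -243.5   96.5] zrange [87.5 96.5 98.5] top pts [ 498.5 -242.7   97.9]
 base z [48.1 51.3 53.6] 3387
 base rect ((530.4168701171875, -181.585205078125), (170.46234130859375, 62.47089385986328), 62.330318450927734)
[[ 463.2 -242.6]
 [ 518.5 -271.6]
 [ 597.7 -120.6]
 [ 542.3  -91.6]]
 cap [ 574.60262282 -121.4890279    51.3137916 ] 71
```

```bash
cat >> h.py <<'E'
from scipy.spatial.transform import Rotation as Ro
C=np.array([531,-182.2]);th=np.deg2rad(62.6);U=np.array([np.cos(th),np.sin(th)])
def P(s,z): return [*(C+s*U),z]
def quat(xdir):
    y=np.array([0,0,-1.]);x=np.array([*xdir,0.]);zz=np.cross(x,y)
    q=Ro.from_matrix(np.c_[x,y,zz]).as_quat();return [q[3],q[0],q[1],q[2]]
N=np.array([-U[1],U[0]])
E
python3 - <<'E'
from station import manip
from h import *
s=manip.state();q=s['orientation'];print(Ro.from_quat([q[1],q[2],q[3],q[0]]).as_matrix().round(3))
# tip lateral/along check: hinges expected at -55,-10,35 along
for p in[(498.3,-242),(520.7,-201),(540.7,-161.8)]: d=np.array(p)-C;print(d@U,d@N)
for nm,x in dict(pN=N,mN=-N,pU=U,mU=-U).items():
    for pp in(P(-125,200),P(-125,87),P(0,87),P(95,87),P(95,200)):
        j=manip.ik(pp,quat(x));print(nm,None if j is None else np.round(j,2))
E
```

```text
[[ 0.406 -0.    -0.914]
 [ 0.914 -0.001  0.406]
 [-0.001 -1.    -0.   ]]
-68.13989299358876 1.511615963885978
-21.430987023838007 0.49274251296847654
22.57537176918595 0.7762663737674317
pN [-0.32  0.48  1.09  1.8  -0.47  1.14 -2.7 ]
pN [-0.28  0.7   1.08  1.9  -0.73  1.01 -2.49]
pN [ 1.07  0.7  -1.09  1.84  0.71  1.05  2.36]
pN [ 0.89  0.74 -1.09  1.79  0.74  1.09  2.2 ]
pN [ 0.9   0.56 -1.08  1.69  0.52  1.22  2.36]
mN [-0.36  0.53  1.16  1.81 -0.53  1.17  0.5 ]
mN [-0.12  0.55  0.81  1.9  -0.5   0.9   0.46]
mN [-0.42  0.62  0.94  1.89 -0.61  0.95  0.33]
mN [-0.39  0.55  0.67  1.83 -0.43  0.91 -0.  ]
mN [-0.45  0.41  0.73  1.73 -0.3   1.11 -0.1 ]
pU [-0.17  0.39  0.86  1.8  -0.33  1.1   1.89]
pU [-0.04  0.52  0.7   1.9  -0.42  0.88  1.96]
pU [-0.32  0.55  0.79  1.89 -0.49  0.91  1.79]
pU [-0.3   0.52  0.54  1.83 -0.33  0.89  1.49]
pU [-0.39  0.39  0.65  1.73 -0.26  1.1   1.44]
mU [-0.32  0.48  1.09  1.8  -0.47  1.14 -1.12]
mU [-0.18  0.59  0.9   1.9  -0.58  0.93 -1.05]
mU [-0.5   0.7   1.08  1.89 -0.74  1.01 -1.14]
mU [-0.64  0.75  1.08  1.84 -0.76  1.05 -1.3 ]
mU [-0.66  0.55  1.09  1.74 -0.52  1.18 -1.48]
```

```bash
python3 - <<'E'
from station import manip
from h import *
manip.grab(5)
manip.move_j([0.55,0.417,0,1.614,0,1.111,0])
s=manip.state();print(s['t'],s['position'],s['opening'])
Q=quat(-N)
for pp in(P(-125,170),P(-125,87),P(0,87),P(95,87),P(95,200)):
    j=manip.ik(pp,Q);print(None if j is None else np.round(j,2))
manip.move_pose(P(-125,150),Q)
s=manip.state();print(s['t'],s['position'],P(-125,150),s['joints'].round(2) if hasattr(s['joints'],'round') else s['joints'],s['force'])
im,d=manip.read_camera("scene");cv2.imwrite('pics/s1.png',im)
im,d=manip.read_camera("wrist");cv2.imwrite('pics/w1.png',im)
E
```

```text
4.8667 [ 516.38962641 -351.65875374  194.23472011] 0.5489513449196434
[ 0.52  0.32 -0.03  1.81  0.01  1.01  0.01]
[ 0.52  0.43 -0.03  1.88  0.02  0.84  0.01]
[ 0.33  0.43 -0.07  1.87  0.04  0.84 -0.24]
[ 0.19  0.47 -0.1   1.81  0.06  0.87 -0.41]
[ 0.2   0.34 -0.11  1.71  0.04  1.09 -0.4 ]
5.3 [ 473.58639597 -292.52649192  150.17706161] [np.float64(473.47502690201856), np.float64(-293.17692314205016), 150] [ 0.52  0.34 -0.03  1.83  0.01  0.97  0.01] [ 0.51766172 -0.42951492  0.47938715]
```

View pics/s1.png

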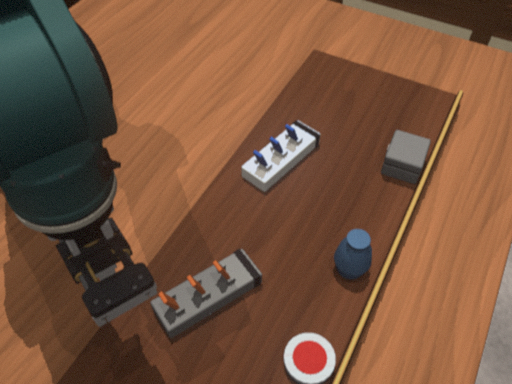

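View pics/w1.png

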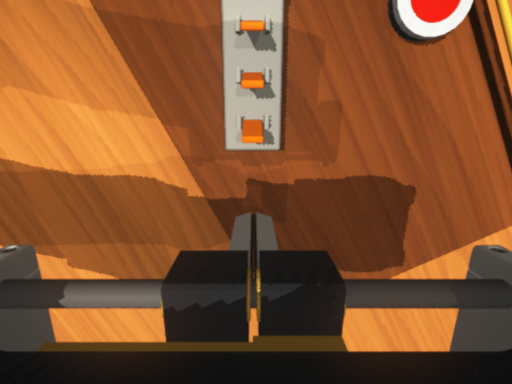

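The wrist view shows the closed fingers at column 253, in line with the paddles at (253,128), (253,80) and (253,25). I'll lower to drag height and drag.

```bash
python3 - <<'E'
from station import manip
from h import *
manip.move_straight(P(-125,87),velocity=100)
s=manip.state();print(s['t'],np.round(s['position'],1),np.round(s['force'],1))
manip.move_straight(P(98,87),velocity=65)
s=manip.state();print(s['t'],np.round(s['position'],1),np.round(s['force'],1))
manip.move_straight(P(98,170),velocity=120)
s=manip.state();print(s['t'],np.round(s['position'],1),np.round(s['force'],1))
for n in("scene","top","wrist"):
    m=manip.camera_model(n);im,d=manip.read_camera(n);cv2.imwrite(f'pics/{n}2.png',im);np.savez(f'{n}2.npz',im=im,d=d,**m)
z=np.load('top2.npz');im,d=z['im'],z['d'];R=np.zeros(d.shape,bool);R[170:260,300:420]=1
E
```

```text
6.1833 [ 473.8 -293.4   87.5] [ 0.4  0.5 -0.2]
9.7667 [576.1 -95.3  87. ] [-0.   0.1 -0.2]
10.6083 [575.7 -95.2 169.3] [-0.3 -0.4 -0.1]
```

View pics/scene2.png

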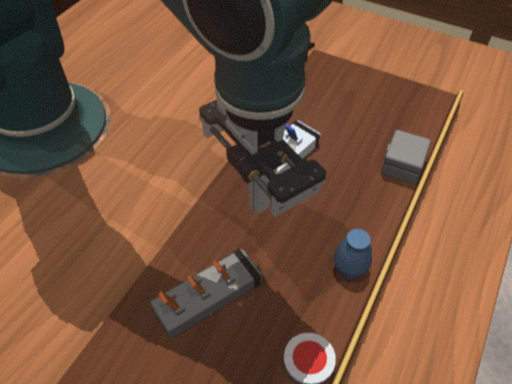

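View pics/top2.png

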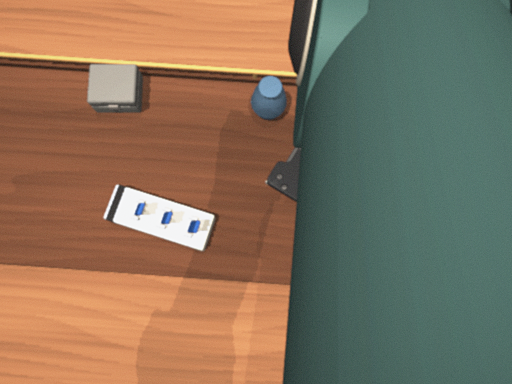

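```bash
python3 - <<'E'
from station import manip
from h import *
manip.move_straight(P(98,230),velocity=150)
manip.move_j([1.2,0.2,0,1.7,0,1.1,0])
s=manip.state();print(s['t'],np.round(s['position'],1),np.round(s['force'],1))
for n in("scene","top"):
    m=manip.camera_model(n);im,d=manip.read_camera(n);cv2.imwrite(f'pics/{n}3.png',im);np.savez(f'{n}3.npz',im=im,d=d,**m)
A=cv2.imread('pics/scene3.png')[235:345,140:280];B=cv2.imread('pics/top3.png')[165:265,290:425]
cv2.imwrite('pics/c3s.png',cv2.resize(A,None,fx=5,fy=5,interpolation=2));cv2.imwrite('pics/c3t.png',cv2.resize(B,None,fx=5,fy=5,interpolation=2))
for n,(a,b,c,e) in dict(top=(300,420,170,260),scene=(145,270,240,340)).items():
    z=np.load(f'{n}3.npz');im,d=z['im'],z['d'];R=np.zeros(d.shape,bool);R[c:e,a:b]=1
    nc,lab,st,ce=cv2.connectedComponentsWithStats((orange(im)&R).astype(np.uint8))
    for i in range(1,nc):
        if st[i,4]>15:
            X=pts(z,lab==i,d);s=(X[:,:2]-C)@U;zz=X[:,2]
            print(n,st[i],'s',np.percentile(s,[3,50,97]).round(1),'z',np.percentile(zz,[3,50,97]).round(1))
E
```

```text
13.4917 [ 187.3 -563.4  287.4] [-0.4 -0.5 -0.2]
top [337 197  16  10 113] s [21.9 29.2 35.6] z [61.5 80.3 96.3]
top [361 211  19  11 132] s [-22.5 -15.4  -8.8] z [60.9 81.5 96. ]
top [386 226  22  12 164] s [-70.4 -61.4 -54. ] z [60.1 79.6 95.7]
scene [213 261   9  10  30] s [19.3 21.5 24. ] z [94.4 96.9 98.4]
scene [187 275   9  11  39] s [-24.8 -22.7 -20.1] z [94.8 97.5 99.3]
scene [159 292   9  11  50] s [-72.  -69.3 -66.3] z [93.9 96.7 98.9]
```

View pics/c3s.png

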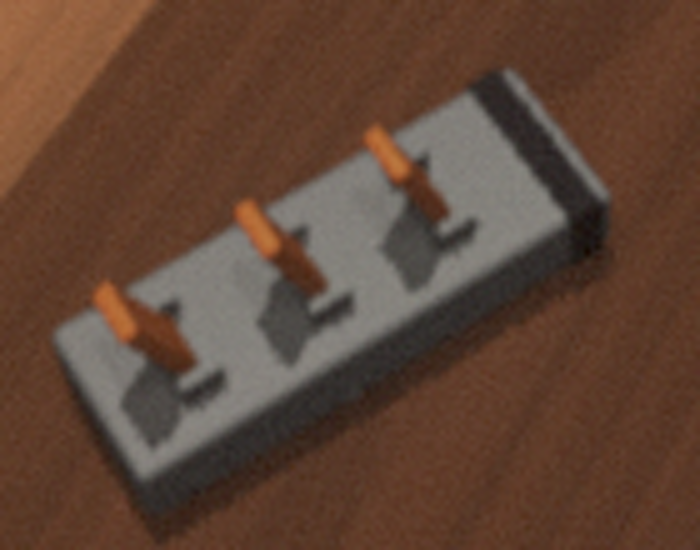

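View pics/c3t.png

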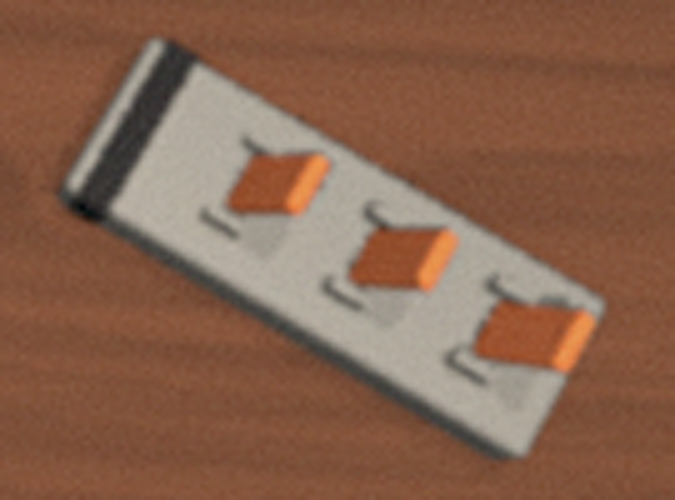

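View pics/scene3.png

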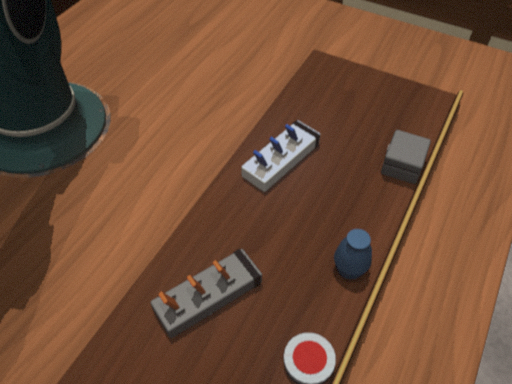

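The drag left all three paddles unmoved: the tips still read z≈95–97 and the positions match those before. So the finger did not contact them. Before trying again I'll check where the fingers really were against the reported TCP.

```bash
cat >> h.py <<'E'
def proj(m,X):
    T=np.linalg.inv(m['extrinsics']);X=np.atleast_2d(X);c=X@T[:3,:3].T+T[:3,3];K=m['camera_matrix']
    return np.c_[K[0,0]*c[:,0]/-c[:,2]+K[0,2],K[1,1]*c[:,1]/c[:,2]+K[1,2]]
E
python3 - <<'E'
from h import *
z=np.load('scene2.npz')
X=np.array([[575.7,-95.2,169.3],[575.7,-95.2,158.3],[575.7,-95.2,177.3],[575.7,-95.2,255.3]])
p=proj(z,X);print(p.round(1))
im=z['im'].copy();d=z['d']
big=cv2.resize(im[80:230,180:350],None,fx=4,fy=4,interpolation=2)
for i,q in enumerate(p): cv2.circle(big,tuple(int(v) for v in (q-[180,80])*4+2),4,[(0,0,255),(0,255,0),(255,0,0),(0,255,255)][i],-1)
cv2.imwrite('pics/finger2.png',big)
# depth points near gripper lowest
R=np.zeros(d.shape,bool);R[120:225,200:340]=1
Q=pts(z,R,d);s=(Q[:,2]>110)
Q=Q[s];o=np.argsort(Q[:,2])[:200];print('lowest',Q[o].mean(0).round(1),Q[o].min(0).round(1),Q[o].max(0).round(1))
for a in range(120,300,15):
    k=(Q[:,2]>a)&(Q[:,2]<a+15)
    if k.sum()>3:print(a,k.sum(),np.percentile(Q[k],5,axis=0).round(),np.percentile(Q[k],95,axis=0).round())
im=np.load('wrist2.npz')['im'];cv2.imwrite('pics/w2v.png',im)
w=np.load('wrist2.npz');print(proj(w,X).round(1)); print(w['extrinsics'].round(2))
E
```

```text
[[258.8 213.3]
 [258.7 217.8]
 [258.8 210. ]
 [259.  174.3]]
lowest [ 578.  -101.9  199.3] [ 561.7 -109.   182.3] [590.9 -91.9 211. ]
180 56 [ 564. -107.  184.] [589. -95. 195.]
195 137 [ 564. -108.  196.] [590. -94. 209.]
210 139 [ 562. -108.  211.] [589. -96. 224.]
225 106 [ 563. -109.  226.] [586. -99. 239.]
240 64 [ 569. -109.  241.] [589. -96. 254.]
255 10 [ 586. -103.  255.] [588. -98. 261.]
270 218 [ 496. -159.  279.] [659. -82. 285.]
285 1075 [ 498. -157.  286.] [652. -85. 299.]
[[252.2 217.8]
 [252.3 212.9]
 [252.2 221.8]
 [251.4 286.7]]
[[ 8.9000e-01  4.4000e-01  1.2000e-01  6.1009e+02]
 [-4.6000e-01  8.6000e-01  2.3000e-01 -3.0690e+01]
 [-0.0000e+00 -2.5000e-01  9.7000e-01  3.6057e+02]
 [ 0.0000e+00  0.0000e+00  0.0000e+00  1.0000e+00]]
```

View pics/finger2.png

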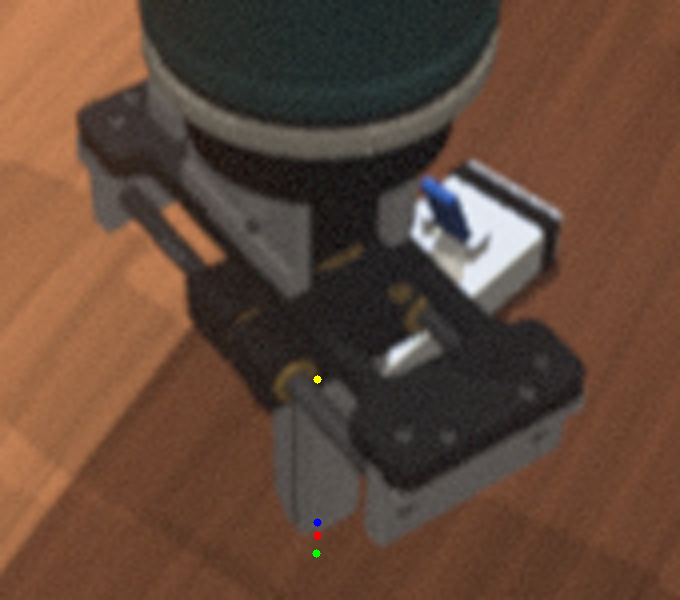

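View pics/w2v.png

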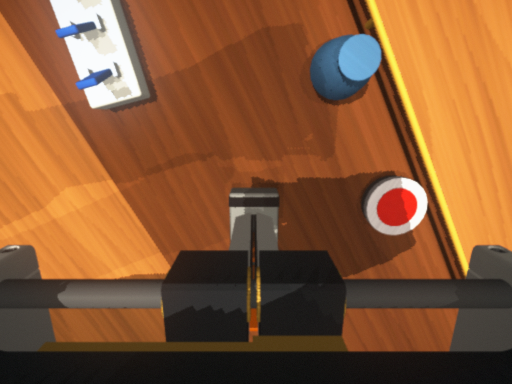

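The scene depth puts the fingertips at z≈180, while the reported TCP (169) implies 158. The finger therefore probably ran about 20 mm high, over the paddle tips. I'll cross-check with the wrist camera's depth on surfaces of known height.

```bash
python3 - <<'E'
from h import *
w=np.load('wrist2.npz');im,d=w['im'],w['d']
def at(z,u,v,r=3):
    m=np.zeros(z['d'].shape,bool);m[v-r:v+r+1,u-r:u+r+1]=1;return np.median(pts(z,m,z['d']),0).round(1)
print('wrist white base top',at(w,118,75),'grey cap top',at(w,254,200,2),'grey',at(w,240,215,2),'tin',at(w,397,208),'vase top',at(w,360,55),'ledge',at(w,200,130),'table right',at(w,490,120),'table left',at(w,30,120))
t=np.load('top2.npz');print('top: ledge',at(t,230,160),'table',at(t,100,330),'vase top',at(t,270,87),'table far',at(t,150,30))
s=np.load('scene2.npz');print('scene: tin',at(s,309,357),'vase top',at(s,358,238),'ledge',at(s,230,330),'table',at(s,60,250))
# fingertip depth in wrist
for v in range(206,250,4): print(v,d[v,246:262:5].round(1),at(w,246,v,1),at(w,260,v,1))
E
```

```text
wrist white base top [503.8  73.9  53.6] grey cap top [ 567.  -115.5   51.9] grey [571.3 -84.1 187.6] tin [ 718.7 -208.1   44.4] vase top [714.2 -26.3 110.7] ledge [544.8 -13.1  20.9] table right [ 8.810e+02 -1.734e+02  8.000e-01] table left [351.7 100.6   0.9]
top: ledge [613.   31.3  19.1] table [315.4 222.3  -0.6] vase top [711.6 -27.6 109.1] table far [859.7 203.3  -1.2]
scene: tin [ 717.3 -207.    44.6] vase top [712.  -27.7 111.5] ledge [ 590.6 -216.4   21.3] table [ 249.3 -220.6    1.7]
206 [324.5 323.4 325.4 324. ] [ 554.9 -117.8   51.8] [ 569.9 -125.7   51.6]
210 [326.2 326.7 326.5 326.5] [ 552.5 -122.4   51.6] [ 567.4 -130.7   51. ]
214 [186.1 188.6 187.  186. ] [576.2 -85.2 185.5] [584.7 -89.6 185.7]
218 [177.9 180.8 182.7 178.2] [576.3 -85.3 193.5] [584.5 -89.5 193.2]
222 [172.7 175.  174.9 171.1] [576.4 -85.4 200.7] [584.4 -89.4 200.5]
226 [164.1 168.4 169.3 164.2] [576.7 -85.2 206.6] [584.2 -89.4 207. ]
230 [160.1 162.2 161.8 158.9] [576.8 -85.3 213.9] [584.1 -89.3 213.5]
234 [153.4 157.1 156.4 153.8] [576.9 -85.6 219.3] [584.1 -89.1 218.4]
238 [148.5 152.5 151.2 147.8] [577.1 -85.7 223.9] [583.9 -89.2 224.1]
242 [144.5 147.8 147.8 143.8] [577.  -85.7 228.8] [584.  -88.9 229.1]
246 [139.  142.  141.8 139.1] [577.3 -85.7 233.9] [583.7 -89.1 233.7]
```

All three cameras get known heights right (ledge ≈20, base ≈51, vase ≈110). They agree the fingertip was at z≈183 with the TCP reported at 169.3, so the tips are about 13 mm behind the reported TCP, not 11 mm ahead. The first pass went over at z≈100 and touched nothing. I'll redo it with the measured offset, checking tip height at the start.

```bash
python3 - <<'E'
from station import manip
from h import *
Q=quat(-N)
manip.move_pose(P(-125,100),Q)
manip.move_straight(P(-125,63),velocity=80)
s=manip.state();print(s['t'],np.round(s['position'],1),np.round(s['force'],1),np.round(s['joints'],2),s['opening'])
for n in("scene","wrist"):
    m=manip.camera_model(n);im,d=manip.read_camera(n);cv2.imwrite(f'pics/{n}4.png',im);np.savez(f'{n}4.npz',im=im,d=d,**m)
w=np.load('wrist4.npz');d=w['d']
for v in range(208,226,2):
    k=np.zeros(d.shape,bool);k[v,240:268]=1;print(v,np.median(pts(w,k,d),0).round(1))
print(manip.ik(P(98,63),Q))
E
```

```text
15.8083 [ 473.5 -293.1   62.8] [-0.2 -0.4  0.2] [ 0.76  0.48 -0.33  1.88  0.21  0.81 -0.15] 0.4310329710083275
208 [ 471.7 -299.5   20.8]
210 [ 470.7 -301.4   21.1]
212 [ 474.8 -300.4   21.4]
214 [ 478.1 -286.9   79.3]
216 [ 478.2 -286.5   83.6]
218 [ 478.  -286.8   87.4]
220 [ 478.  -286.8   90.8]
222 [ 478.1 -286.8   94.6]
224 [ 478.1 -286.6   97.9]
[ 0.39029842  0.52609209 -0.36055819  1.81447752  0.23938861  0.84378756
 -0.56392445]
```

View pics/scene4.png

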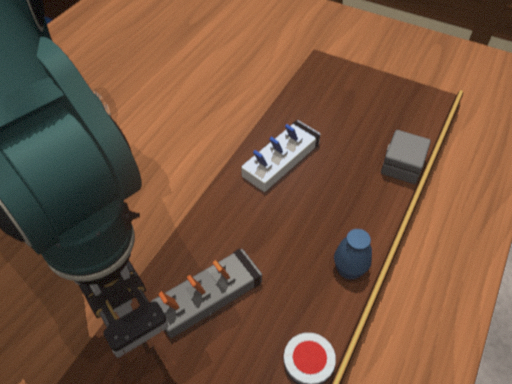

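View pics/wrist4.png

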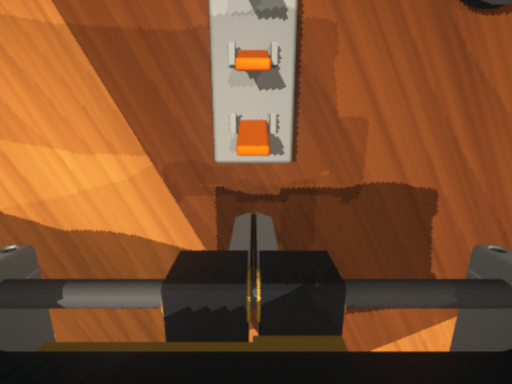

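The tip now measures z≈77, 23 mm above the hinges and in line with the row (columns 253 and 253). I'll drop 1.5 mm and drag.

```bash
python3 - <<'E'
from station import manip
from h import *
import threading
manip.move_straight(P(-123,61.5),velocity=50)
manip.move_straight(P(98,61.5),velocity=65)
s=manip.state();print(s['t'],np.round(s['position'],1),np.round(s['force'],1))
manip.move_straight(P(98,170),velocity=150)
m=manip.camera_model("scene");im,d=manip.read_camera("scene");cv2.imwrite('pics/scene5.png',im);np.savez('scene5.npz',im=im,d=d,**m)
s=manip.state();print(s['t'],np.round(s['position'],1))
cv2.imwrite('pics/c5s.png',cv2.resize(im[235:345,140:280],None,fx=5,fy=5,interpolation=2))
E
```

```text
19.7083 [576.1 -95.3  61.5] [-0.1  0.5 -0.7]
20.6333 [575.5 -95.2 168.9]
```

View pics/c5s.png

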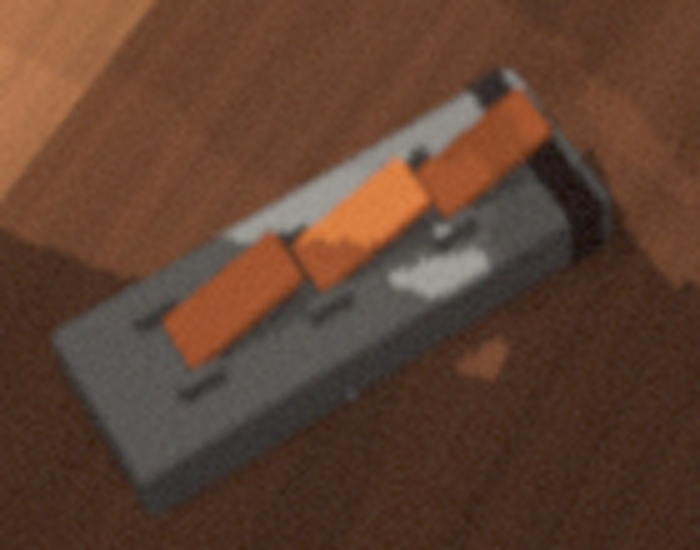

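View pics/scene5.png

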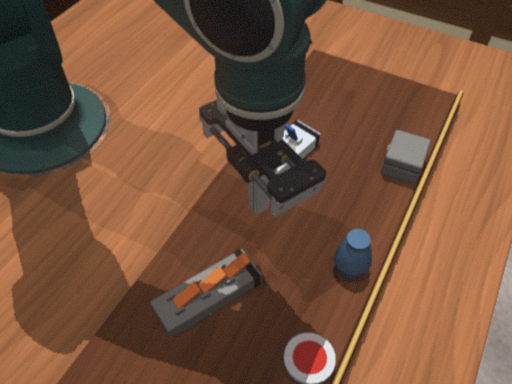

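All three paddles now lie over towards the black cap in the scene crop. I'll check their tilt from depth, then retreat and hand in.

```bash
python3 - <<'E'
from station import manip
from h import *
z=np.load('scene5.npz');im,d=z['im'],z['d']
h=cv2.cvtColor(im,cv2.COLOR_BGR2HSV);o=(h[...,0]>4)&(h[...,0]<20)&(h[...,1]>185)&(h[...,2]>110)
R=np.zeros(d.shape,bool);R[245:312,165:255]=1
X=pts(z,o&R,d);s=(X[:,:2]-C)@U;l=(X[:,:2]-C)@N;k=(abs(l)<12)&(X[:,2]>54)
for i,hs in enumerate((-55,-10,35)):
    q=k&(s>hs+6)&(s<hs+38)
    a=np.polyfit(s[q],X[q,2],1);print(i+1,q.sum(),'deg past upright',90+np.degrees(np.arctan(a[0])).round(1),'z range',np.percentile(X[q,2],[5,95]).round(1))
manip.move_straight(P(98,230),velocity=150)
s=manip.state();print(s['t'],np.round(s['position'],1),np.round(s['force'],1))
E
```

```text
1 24 deg past upright 111.1 z range [60.3 72.9]
2 6 deg past upright 106.3 z range [61.2 69.9]
3 25 deg past upright 110.0 z range [62. 72.]
21.1833 [575.7 -95.2 229. ] [ 0.3 -0.7  0.1]
```

The formula's sign was flipped: the bars rise at about 21°, 16° and 20° above level towards the cap. That makes them about 69°, 74° (only 6 points) and 70° past upright, so all three are at the off stop.

```bash
python3 - <<'E'
from station import manip
print(manip.close_job())
E
```

```text
the job is handed in; nothing more can be done
None
```

The wardrobe lights are switched off: one closed-finger drag flipped toggle_1, toggle_2 and toggle_3 over towards the black cap. I then lifted clear and handed the job in at about 21 s.

- **First pass missed:** it ran above the paddles and touched nothing. The cameras showed the fingertips about 14 mm behind the reported TCP, not 11 mm ahead of it. I lowered the tool by that difference, checked the tip height at the start of the row, and did the whole drag again in one go.
- **Paddle angles:** depth after the drag put them about 69°, 74° and 70° past upright, against 69° for off. The middle value rests on only 6 points. My script first printed these with the sign the wrong way round, and I corrected them by hand.
- **Order:** I did not record the paddles during the drag; the order follows from the path, which ran from toggle_1 to the capped end.
- **White bank and loose items:** the arm's path stayed away from the white bank. The arm partly hid it in the last picture, so I have no full view of it after the drag. The vase, tin and watch case were where they had been.
- **Finish:** the tool force read about zero at the end, with the fingers about 240 mm above the work surface.

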